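# Clear the check weights off the balance and put the sample on

## Robot

A 7-joint arm with a two-finger parallel gripper is mounted at the origin on the work surface. World frame = base frame: x ahead of the robot, y to its left, z up, the work surface at z = 0. Lengths are in m, angles in degrees, forces in N, time in s.
With the tool pointing down it reaches from about 0.425 to 0.875 m from the base axis. Payload 8.4 kg.
Tool frame: the origin (TCP) lies midway between the tips of the shut fingers; the grasp point (between the pads) lies 19 mm behind it (manip.grip_point_offset is the z of the grasp point in the tool frame, in m); z points along the fingers, y is the line along which they close (so a half turn about z gives the same grasp; the last joint's range is limited). The gripper opens to 87 mm and grips with 3 to 60 N. Pads are 19 mm wide; open, the fingers measure 117 mm over their backs; the gripper's body (75 mm by 190 mm) begins 51 mm behind the grasp point.
Start: joints at [66.051, 19.091, 2.286, 83.961, -0.768, 76.965, -3.352], TCP at [0.204, -0.617, 0.223] pointing down, gripper open.
Joint ranges: [-147.57, 147.57], [-21.85, 119.76], [-74.77, 79.35], [14.55, 137.4], [-85.83, 265.84], [4.83, 119.75], [-152.11, 152.11]. Speed limits (degrees/s): [127.2, 127.2, 159.86, 159.86, 180, 180, 180].

## Interface

Orientations are given as a 3x3 rotation matrix whose columns are the frame's x, y, z axes.
In Python, from workcell import manip gives the robot as it stands.
- The arm moves only by the tool arm_command, never from a script. Its argument "series" is a list of rows, each an object of numbers: "dx", "dy", "dz": the shift along the world's x, y, z in mm; "turn": the turn about the world's z in rad. In form: [{"dx": .., "dy": .., "dz": .., "turn": ..}, ...]. A call has 1 to 12 rows; each row shifts and turns the commanded pose from where the row before left it; what a row does not reach is not made up. A row lasts 1/12 s, in which the tool goes at most 41.7 mm and 7.16 degrees, less where a joint would pass 70% of its speed; a pose out of reach is approached as far as the arm can. A call with a gripper value outside its range is refused whole. "gripper" is the opening, from -1 (shut) to 1 (fully open), set as the call begins (left out, the last holds). The fingers move at their own pace and stop on an object; "newtons" is the grip in N (left out, the last holds). Time passes only in rows, so rows that do not move let the fingers close. It gives the time, the measured TCP pose, the force, the opening and the grip force at its end, in the units of the state.
- manip.get_obs(): the state, without advancing time (a new reading comes with each control period).
- manip.camera(name): name is "side" or "top"; returns a dict with "pixels" (420x560x3 uint8, red, green, blue), "fov_y" (degrees; the focal length in pixels is half the picture's height over the tangent of half this angle, whatever the lens; pixels are square), "cx", "cy" (the principal point, pixels), "k1" (the pictures are not rectified: a ray, as slopes to the right and down, at radius r is drawn at 1 + k1 r^2 times it, then the intrinsics apply), "rvec" (rotation vector, rad) and "tvec" (3), from world to camera coordinates, as OpenCV has them. Camera axes: x right, y down, z forward; pixel columns grow to the right and rows downward; lengths in m; the calibration is good to about 2 mm. A picture is of the moment at which its call begins. There is no depth.
- manip.close_job(): hands the job in; it is judged then, once.
The state is a dict: "time": time; "joint_pos": joint angles; "joint_velocities": joint speeds; "tau": joint torques, N m; "tcp_pos": TCP position; "tcp_rot": TCP orientation; "ft_force": force on the tool from outside, world axes, zero at the start; "ft_torque": the same for the moment, N m; "width": finger opening in m; "grip_force": force on a finger pad.
Only numpy, scipy, OpenCV 4.12 (cv2) and the standard library are available. Lean on these libraries where they do the work, as an engineer would, in place of code of your own. Each camera call takes 0.05 s, during which the arm holds its last target. There are 200 camera calls.

## Task

The balance check is finished: take the stack of three steel check weights off the balance pan, one at a time from the top (small, then medium, then large), and stand each upright in the middle of its own wooden stand, the one whose black inlay matches its size. Then stand the amber sample pot upright in the middle of the empty pan, ready to be weighed. Set everything down without dropping or tipping it, and leave the two small culture flasks among the stands where they are.

Things in the scene. Friction and masses are not known exactly. Their poses are not given: they have to be found in the camera images.
- weight_small_c (a point): The small check weight: a plain upright polished steel cylinder, 30 mm in diameter and 40 mm tall, 0.2 kg or up to 15 % off; at the start the top one of the stack of three on the balance pan. The point is its centre, 20 mm above its underside; z is its axis, pointing up. It stands on the medium weight, which is 7 mm wider all round, so fingers must not reach below its underside.
- weight_medium_c (a point): The medium check weight: a plain upright polished steel cylinder, 44 mm in diameter and 40 mm tall, 0.45 kg or up to 15 % off; at the start the middle one of the stack of three on the balance pan. The point is its centre, 20 mm above its underside; z is its axis, pointing up. It stands on the large weight, which is 7 mm wider all round, so fingers must not reach below its underside.
- weight_large_c (a point): The large check weight: a plain upright polished steel cylinder, 58 mm in diameter and 40 mm tall, 0.8 kg or up to 15 % off; at the start the bottom one of the stack of three on the balance pan. The point is its centre, 20 mm above its underside; z is its axis, pointing up. It stands on the pan, roughly in the middle.
- stand_small_top (a point): Stand of the small weight: a fixed, flat round wooden disc, 100 mm in diameter and 12 mm high, without a rim, with a flush black round inlay 34 mm in diameter in its middle (the three stands differ only in the inlay, which is 4 mm wider than its weight). The point is the middle of the top face, at height 12 mm; z up.
- stand_medium_top (a point): Stand of the medium weight: a fixed, flat round wooden disc, 100 mm in diameter and 12 mm high, without a rim, with a flush black round inlay 48 mm in diameter in its middle (the three stands differ only in the inlay, which is 4 mm wider than its weight). The point is the middle of the top face, at height 12 mm; z up.
- stand_large_top (a point): Stand of the large weight: a fixed, flat round wooden disc, 100 mm in diameter and 12 mm high, without a rim, with a flush black round inlay 62 mm in diameter in its middle (the three stands differ only in the inlay, which is 4 mm wider than its weight). The point is the middle of the top face, at height 12 mm; z up.
- pot_c (a point): The sample pot: an amber glass jar, closed with a white lid, about 50 mm in diameter and 56 mm tall, about 0.12 kg, standing loose on the bench. The point is its centre, 28 mm above its underside; z is its axis, pointing up.
- pan (a point): The pan of the fixed white laboratory balance: a flat round dark steel disc, 128 mm in diameter, without a rim. The point is the middle of its top face, 60 mm above the bench; z up. The housing around it is 180 by 230 mm and 48 mm high, and reaches 145 mm from the pan's middle on the side of the display (towards the robot, turned by the balance's yaw).
- flask_left: A small conical culture flask of amber colour with a foil cap, 52 mm in diameter at the foot and 84 mm tall, standing loose on the robot's left among the stands; not to be disturbed. Origin: centre of its underside.
- flask_right: A small conical culture flask of amber colour with a foil cap, 52 mm in diameter at the foot and 84 mm tall, standing loose on the robot's right among the stands; not to be disturbed. Origin: centre of its underside.
Not all that is in view belongs to the job. What is shaped like the part that bears stand_medium_top but pink is not meant. What is shaped like the part that bears pot_c but red is not meant.

How it is judged (in metres and radians):
On the way, in this order (a step that is already met when the one before it is completed fails the run):
1. the small weight stands on its own stand, released (horizontal distance between weight_small_c and stand_small_top below 0.012 m and z of weight_small_c in the frame of stand_small_top between 0.016 and 0.024 m and angle between weight_small_c's own z axis and vertical below 0.1 rad and contact force between the fingers and weight_small below 0.05 N and linear speed of weight_small below 0.03 m/s), for 0.2 s.
2. the medium weight stands on its own stand, released (horizontal distance between weight_medium_c and stand_medium_top below 0.012 m and z of weight_medium_c in the frame of stand_medium_top between 0.016 and 0.024 m and angle between weight_medium_c's own z axis and vertical below 0.1 rad and contact force between the fingers and weight_medium below 0.05 N and linear speed of weight_medium below 0.03 m/s), for 0.2 s.
3. the large weight stands on its own stand, released (horizontal distance between weight_large_c and stand_large_top below 0.012 m and z of weight_large_c in the frame of stand_large_top between 0.016 and 0.024 m and angle between weight_large_c's own z axis and vertical below 0.1 rad and contact force between the fingers and weight_large below 0.05 N and linear speed of weight_large below 0.03 m/s), for 0.2 s.
4. the sample pot stands in the middle of the balance pan, released (horizontal distance between pot_c and pan below 0.015 m and z of pot_c in the frame of pan between 0.024 and 0.032 m and angle between pot_c's own z axis and vertical below 0.1 rad and contact force between the fingers and pot below 0.05 N and linear speed of pot below 0.03 m/s), for 0.2 s.
At the end, for the whole second after the job is handed in: Each of the three weights stands upright on the stand with its matching inlay, its axis within 12 mm of the stand's middle; the pot stands upright on the pan within 15 mm of the pan's middle; everything is released and at rest (all of step 1 and all of step 2 and all of step 3 and all of step 4); the robot touches nothing.
It fails at once if a weight or the pot is tipped over (more than 0.6 rad) (angle between any of weight_small_c, weight_medium_c, weight_large_c, pot_c's own z axis and vertical above 0.6 rad).
It fails at once if a weight or the pot is dropped or thrown (faster than 0.6 m/s with no finger on it, a fall of about 18 mm) ((linear speed of weight_small above 0.6 m/s and contact force between the fingers and weight_small below 0.01 N) or (linear speed of weight_medium above 0.6 m/s and contact force between the fingers and weight_medium below 0.01 N) or (linear speed of weight_large above 0.6 m/s and contact force between the fingers and weight_large below 0.01 N) or (linear speed of pot above 0.6 m/s and contact force between the fingers and pot below 0.01 N)).
It fails at once if a culture flask is pushed more than 15 mm or tipped (more than 0.3 rad) (distance of any of flask_left, flask_right from where it was at the start of the episode above 0.015 m or angle between any of flask_left, flask_right's own z axis and vertical above 0.3 rad).
It also fails if it takes over 128 s, if anything falls off the work surface, if the arm or the gripper's body presses on something with over 40 N, if the wrist force passes 120 N, or if a joint passes its speed limit or range.

## Working session

There is one attempt and no reset: what is moved stays moved. The work goes in short steps, Python scripts to look and compute and a tool call to move; the robot and the scene stay as the last step left them, time stands still between calls to the robot, and variables do not carry over. Pictures are saved under pics/ and viewed, at most 15 in all, crops included, and the job is handed in when it is done.

Besides the shell and the picture viewer there is one more tool, called after ">>>" as name(argument=value, ...), one argument or row to a line, values as JSON. arm_command: Moves the arm, as the interface text tells. Its arguments: {"type":"object","properties":{"series":{"type":"array"},"gripper":{"type":"number"},"newtons":{"type":"number"}},"required":["series"]}

```bash
mkdir -p pics
cat > h.py <<'E'
import numpy as np, cv2
from workcell import manip
def cam(n):
    c=manip.camera(n); p=np.array(c["pixels"]); 
    f=p.shape[0]/2/np.tan(np.radians(c["fov_y"])/2)
    c["K"]=np.array([[f,0,c["cx"]],[0,f,c["cy"]],[0,0,1]]); c["d"]=np.array([c["k1"],0,0,0,0.])
    c["R"]=cv2.Rodrigues(np.array(c["rvec"],float))[0]; c["t"]=np.array(c["tvec"],float); c["pixels"]=p
    return c
def save(c,n,box=None,s=1):
    p=c["pixels"]
    if box: x0,y0,x1,y1=box; p=p[y0:y1,x0:x1]
    cv2.imwrite("pics/"+n,cv2.resize(p[:,:,::-1],None,fx=s,fy=s,interpolation=cv2.INTER_CUBIC))
def toplane(c,uv,z):
    u=cv2.undistortPoints(np.array(uv,float).reshape(-1,1,2),c["K"],c["d"]).reshape(-1,2)
    r=np.c_[u,np.ones(len(u))]@c["R"]; o=-c["R"].T@c["t"]
    return o+r*((z-o[2])/r[:,2])[:,None]
def proj(c,P):
    return cv2.projectPoints(np.array(P,float).reshape(-1,1,3),np.array(c["rvec"],float),c["t"],c["K"],c["d"])[0].reshape(-1,2)
E
python3 - <<'E'
from h import *
for n in("top","side"):
    c=cam(n); save(c,n+"0.png",s=1.4); print(n,-c["R"].T@c["t"],c["K"][0,0],c["k1"])
o=manip.get_obs(); print({k:np.round(o[k],3) for k in("time","tcp_pos","tcp_rot","width","ft_force")},manip.grip_point_offset)
E
```

```text
top [ 0.16149157 -0.01076461  1.40842995] 477.8260604777647 -0.10333057205328028
side [-0.21023958  0.59215116  1.0150045 ] 473.9583021772239 -0.09486251703338046
{'time': np.float64(0.1), 'tcp_pos': array([ 0.204, -0.617,  0.222]), 'tcp_rot': array([[ 0.95 ,  0.313, -0.001],
       [ 0.313, -0.95 ,  0.001],
       [-0.   , -0.001, -1.   ]]), 'width': np.float64(0.087), 'ft_force': array([-0.973, -0.308,  0.37 ])} -0.0187
```

View pics/top0.png

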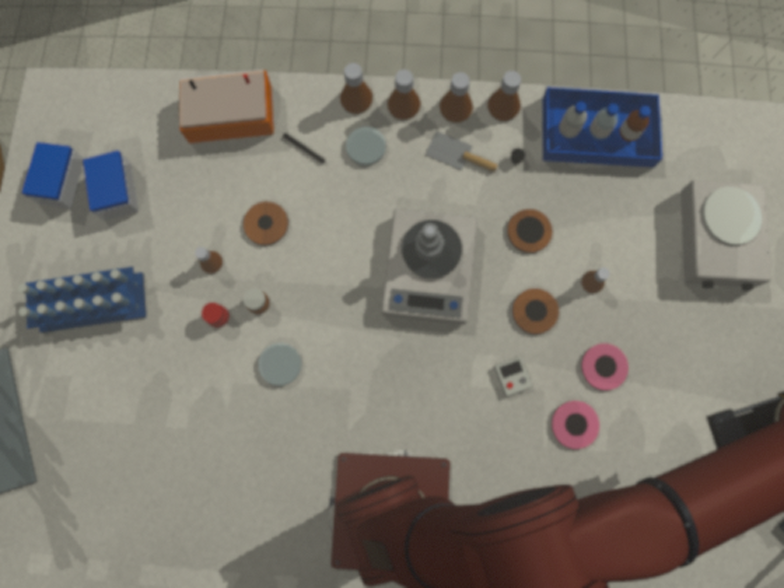

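View pics/side0.png

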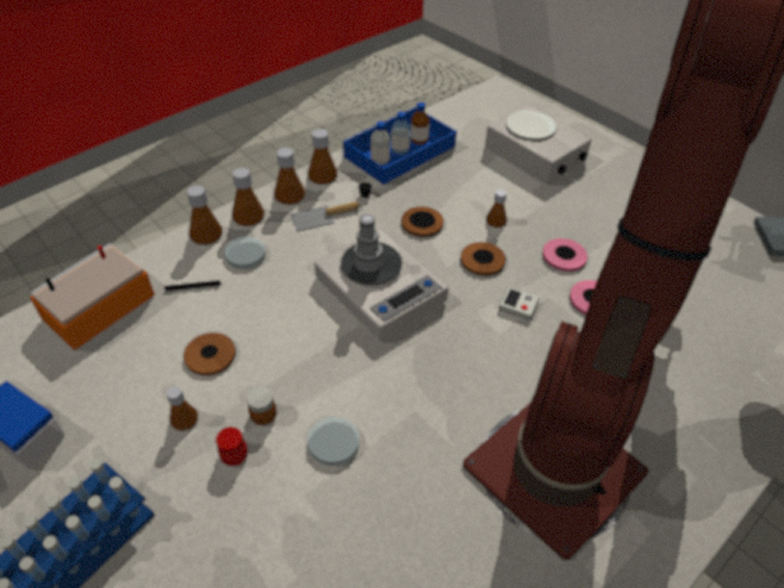

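The top view (shown at 1.4x) holds these candidates:
- **Stands:** brown ones at (265,222), (529,230) and (536,311). The pink ones at (605,367) and (575,425) are decoys.
- **Pot:** amber with a white lid at (257,300). The red one at (215,315) is a decoy, and the flasks at (209,261) and (593,282) must stay put.
- **Stack:** on the pan at (430,240).

I'll measure these and check close crops.

```bash
cat > meas.py <<'E'
from h import *
c=cam("top"); p=c["pixels"]; hsv=cv2.cvtColor(cv2.GaussianBlur(p,(3,3),0),cv2.COLOR_RGB2HSV)
g=cv2.cvtColor(p,cv2.COLOR_RGB2GRAY)
def circ(name,uv,r,m,z):
    w=np.zeros_like(m); cv2.circle(w,uv,r,1,-1); m=((m>0)&(w>0)).astype(np.uint8)
    cs=cv2.findContours(m,cv2.RETR_EXTERNAL,cv2.CHAIN_APPROX_NONE)[0]
    if not cs: print(name,"none");return
    k=max(cs,key=cv2.contourArea); P=toplane(c,cv2.convexHull(k).reshape(-1,2),z)[:,:2]
    (x,y),rr=cv2.minEnclosingCircle((P*1000).astype(np.float32)); e=cv2.fitEllipse((P*1000).astype(np.float32))
    print(name,"mec",np.round([x,y,2*rr],1),"ell",np.round([*e[0],*e[1]],1))
brown=((hsv[...,0]<18)&(hsv[...,1]>90)).astype(np.uint8)
for n,uv in(("A",(189,159)),("B",(378,165)),("C",(383,222))):
    circ(n+" disc",uv,30,brown,.012)
    circ(n+" inlay",uv,17,(g<60).astype(np.uint8),.012); print(g[uv[1],uv[0]-14:uv[0]+15])
    print(n,"inlay area dia", 2*np.sqrt((np.hypot(*(np.mgrid[0:420,0:560]-np.array(uv)[::-1,None,None]))<17)[g<65].sum()/np.pi)*1.396/477.8*1000)
E
python3 meas.py
python3 - <<'E'
from h import *
c=cam("top"); s=cam("side")
a=np.vstack([cv2.resize(c["pixels"][y0:y0+75,x0:x0+130],None,fx=6,fy=4*1.0 if 0 else 4,interpolation=cv2.INTER_CUBIC)[:, :780] for x0,y0 in((130,170),(325,150))])
cv2.imwrite("pics/crop1.png",a[:,:,::-1])
save(c,"pan.png",(260,130,360,240),5); save(s,"stack.png",(210,140,330,250),5)
E
```

```text
A disc mec [598.2 308.2  96. ] ell [598.6 308.2  94.3  95.1]
A inlay mec [601.2 308.6  22.1] ell [600.9 308.6  19.7  22.9]
[95 94 95 94 95 94 94 93 87 72 63 59 58 57 60 59 59 58 63 73 83 89 90 91
 92 91 92 93 92]
A inlay area dia 25.323302215323626
B disc mec [ 611.7 -270.9   95.4] ell [ 611.5 -270.8   93.4   94.6]
B inlay mec [ 613.2 -271.8   53.8] ell [ 613.5 -271.4   52.    53.8]
[86 88 87 85 77 65 58 54 55 56 56 56 56 56 56 55 55 56 55 55 56 56 58 61
 71 83 91 92 94]
B inlay area dia 53.46532442372339
C disc mec [ 434.2 -285.7   96.5] ell [ 433.6 -285.3   93.5   95.8]
C inlay mec [ 434.3 -286.4   39.8] ell [ 434.4 -286.2   36.8   39.5]
[92 89 89 89 88 83 70 57 55 56 55 55 55 56 57 58 55 57 57 57 59 67 79 84
 87 86 87 86 90]
C inlay area dia 41.831869135998495
```

View pics/crop1.png

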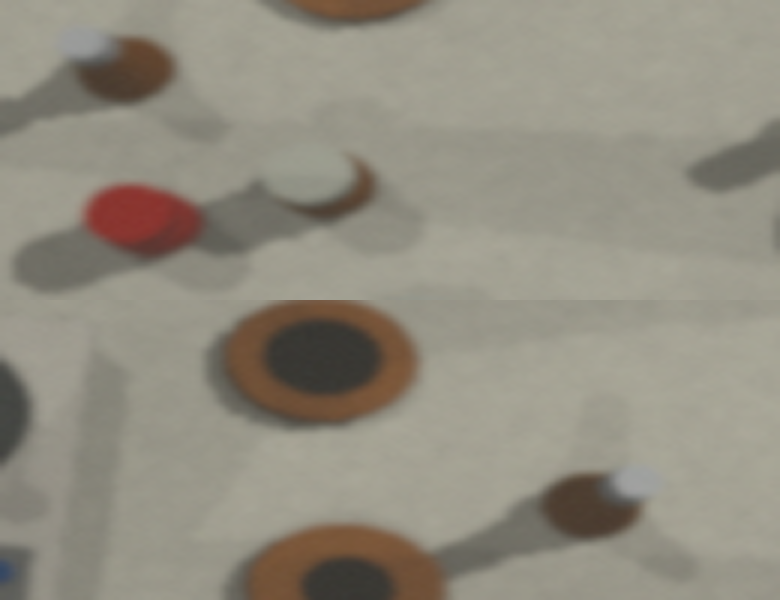

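View pics/pan.png

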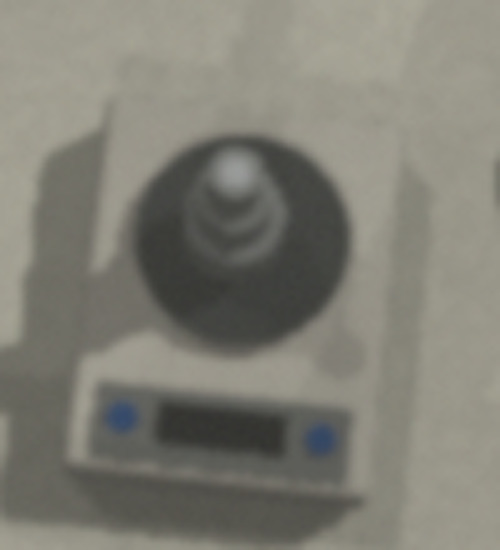

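View pics/stack.png

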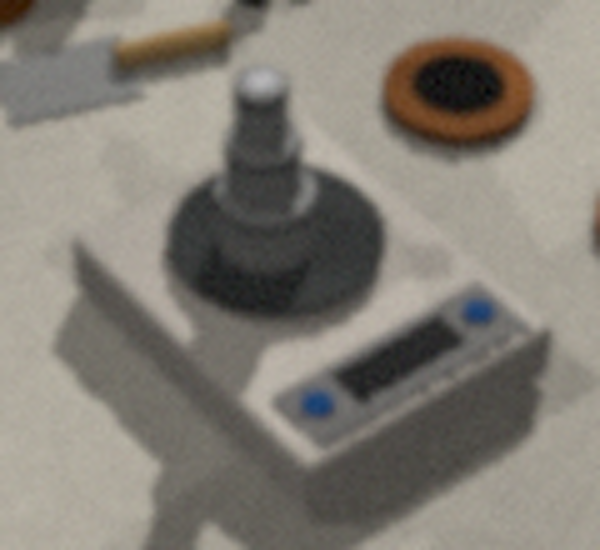

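Inlays measure roughly 25, 42 and 53 mm, so A (265,222) is small, C (536,311) is medium and B (529,230) is large. The crop confirms the pot: pale lid over an amber body, with the red one beside it. Next I'll triangulate the stack, pan and pot from the crop pixels.

```bash
cat > m2.py <<'E'
from h import *
T=cam("top"); S=cam("side")
def tp(n,c,b,k,uv,z): print(n,np.round(toplane(c,[(b[0]+(uv[0]+.5)/k[0]-.5,b[1]+(uv[1]+.5)/k[1]-.5)],z)[0]*1000,1))
for n,uv,z in(("small",(237,172),.18),("large",(235,214),.10),("pan",(243,242),.06),("disp blueL",(122,417),.048),("blueR",(321,440),.048)): tp("T "+n,T,(260,130),(5,5),uv,z)
for n,uv,z in(("small",(263,85),.18),("med",(263,146),.14),("large",(266,193),.10),("pan",(276,242),.06)): tp("S "+n,S,(210,140),(5,5),uv,z)
tp("pot lid T",T,(130,170),(6,4),(308,174),.056); tp("flaskL",T,(130,170),(6,4),(128,72),.01); tp("flaskR",T,(325,150),(6,4),(588,207),.01)
tp("red T",T,(130,170),(6,4),(130,215),.056)
p=S["pixels"];hs=cv2.cvtColor(p,cv2.COLOR_RGB2HSV)
for n,uv in(("A",(149,252)),("B",(301,158)),("C",(345,184))):
    m=((hs[...,0]<18)&(hs[...,1]>90)).astype(np.uint8); w=np.zeros_like(m); cv2.circle(w,uv,26,1,-1)
    k=max(cv2.findContours(m*w,0,1)[0],key=cv2.contourArea); P=toplane(S,cv2.convexHull(k).reshape(-1,2),.012)[:,:2]
    print("S",n,np.round(np.array(cv2.minEnclosingCircle((P*1000).astype(np.float32))[0]),1))
tp("pot lid S",S,(0,0),(1.4,1.4),(261,398),.056)
save(S,"pots.png",(110,250,230,345),6)
E
python3 m2.py
```

```text
T small [547.9 -48.5 180. ]
T large [548.1 -50.9 100. ]
T pan [543.1 -57.5  60. ]
T disp blueL [437.5   7.8  48. ]
T blueR [ 430.  -108.2   48. ]
S small [542.4 -47.4 180. ]
S med [538.9 -44.1 140. ]
S large [541.7 -48.4 100. ]
S pan [539.2 -53.6  60. ]
pot lid T [419.8 306.7  56. ]
flaskL [502.7 417.6  10. ]
flaskR [ 503.  -408.5   10. ]
red T [385.  390.8  56. ]
S A [593.8 310.8]
S B [ 606.1 -268.9]
S C [ 429.9 -283. ]
pot lid S [414.1 307.3  56. ]
```

View pics/pots.png

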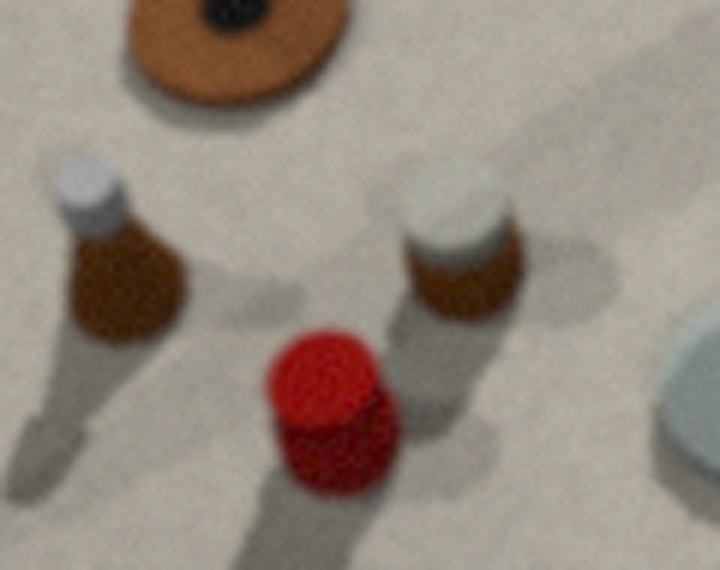

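>>> arm_command(
  series=[
    {"dz": 25},
    {"dz": 25},
    {"dx": 15,"dy": 25,"turn": -0.03},
    {"dx": 17,"dy": 28.5,"turn": -0.03},
    {"dx": 17,"dy": 28.5,"turn": -0.03},
    {"dx": 17,"dy": 28.5,"turn": -0.03},
    {"dx": 17,"dy": 28.5,"turn": -0.03},
    {"dx": 17,"dy": 28.5,"turn": -0.03},
    {"dx": 17,"dy": 28.5,"turn": -0.03},
    {"dx": 17,"dy": 28.5,"turn": -0.03},
    {"dx": 17,"dy": 28.5,"turn": -0.03},
    {"dx": 17,"dy": 28.5,"turn": -0.03},
  ],
  gripper=1,
  newtons=15,
)

```text
validation failed for argument at $.se...
```

>>> arm_command(
  series=[
    {"dx": 17,"dy": 28.5,"turn": -0.018},
    {"dx": 17,"dy": 28.5},
    {"dx": 17,"dy": 28.5},
    {"dx": 17,"dy": 28.5},
    {"dx": 17,"dy": 28.5},
    {"dx": 17,"dy": 28.5},
    {"dx": 17,"dy": 28.5},
    {"dx": 17,"dy": 28.5},
    {"dx": 17,"dy": 28.5},
    {"dx": 15,"dy": 23},
    {},
    {},
  ],
)

```text
validation failed for argument at $.se...
```

>>> arm_command(
  series=[
    {"dx": 0,"dy": 0,"dz": 25,"turn": 0},
    {"dx": 0,"dy": 0,"dz": 25,"turn": 0},
    {"dx": 15,"dy": 25,"dz": 0,"turn": -0.03},
    {"dx": 17,"dy": 28.5,"dz": 0,"turn": -0.03},
    {"dx": 17,"dy": 28.5,"dz": 0,"turn": -0.03},
    {"dx": 17,"dy": 28.5,"dz": 0,"turn": -0.03},
    {"dx": 17,"dy": 28.5,"dz": 0,"turn": -0.03},
    {"dx": 17,"dy": 28.5,"dz": 0,"turn": -0.03},
    {"dx": 17,"dy": 28.5,"dz": 0,"turn": -0.03},
    {"dx": 17,"dy": 28.5,"dz": 0,"turn": -0.03},
    {"dx": 17,"dy": 28.5,"dz": 0,"turn": -0.03},
    {"dx": 17,"dy": 28.5,"dz": 0,"turn": -0.03},
  ],
  gripper=1,
  newtons=15,
)

```text
time: 1.35
tcp_pos: [0.3722, -0.3342, 0.2728]
tcp_rot: [[1.0, 0.017, 0.0], [0.017, -1.0, -0.0], [0.0, 0.0, -1.0]]
ft_force: [0.2, -0.2, -0.5]
width: 0.0873
grip_force: 0.0
```

>>> arm_command(
  series=[
    {"dx": 17.3,"dy": 28.6,"dz": 0,"turn": -0.017},
    {"dx": 17.3,"dy": 28.6,"dz": 0,"turn": 0},
    {"dx": 17.3,"dy": 28.6,"dz": 0,"turn": 0},
    {"dx": 17.3,"dy": 28.6,"dz": 0,"turn": 0},
    {"dx": 17.3,"dy": 28.6,"dz": 0,"turn": 0},
    {"dx": 17.3,"dy": 28.6,"dz": 0,"turn": 0},
    {"dx": 17.3,"dy": 28.6,"dz": 0,"turn": 0},
    {"dx": 17.3,"dy": 28.6,"dz": 0,"turn": 0},
    {"dx": 17.3,"dy": 28.6,"dz": 0,"turn": 0},
    {"dx": 17.3,"dy": 28.6,"dz": 0,"turn": 0},
    {"dx": 0,"dy": 0,"dz": -20,"turn": 0},
    {"dx": 0,"dy": 0,"dz": -20,"turn": 0},
  ],
)

```text
time: 2.35
tcp_pos: [0.5462, -0.047, 0.233]
tcp_rot: [[1.0, 0.006, 0.003], [0.006, -1.0, 0.001], [0.003, -0.001, -1.0]]
ft_force: [0.3, -0.4, -0.6]
width: 0.0871
grip_force: 0.0
```

Run:
```python
from h import *
o=manip.get_obs(); t=np.array(o["tcp_pos"]); print(t,o["joint_pos"])
S=cam("side"); print(proj(S,[t,t+[0,.0435,0],t-[0,.0435,0],[.5455,-.048,.18]]))
save(S,"s2.png",(210,100,330,200),6)
```

```text
[ 0.54615696 -0.0469604   0.23296976] [ 25.66013147   8.79882008 -28.07604114  96.30209368   4.22409111
  75.80528094 -92.81257486]
[[261.00066213 140.58431173]
 [248.26448837 147.43311895]
 [273.32472603 133.97027451]
 [261.61033811 155.94140207]]
```

View pics/s2.png

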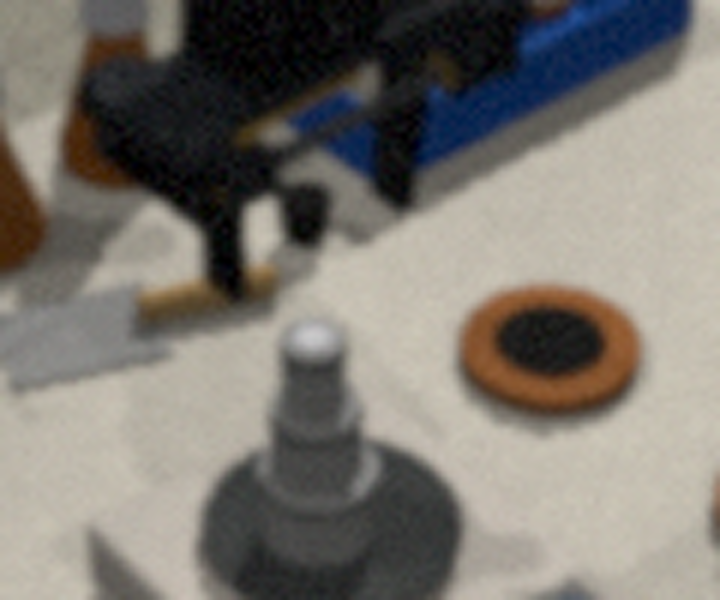

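The side view shows the open fingers straddling the stack, with tips at crop (230,293) and (397,205) and the small weight's top at (313,340). The alignment is good to about 2 mm, so I'll descend.

>>> arm_command(
  series=[
    {"dx": 0,"dy": 0,"dz": -20,"turn": 0},
    {"dx": 0,"dy": 0,"dz": -20,"turn": 0},
    {"dx": 0,"dy": 0,"dz": -15,"turn": 0},
    {"dx": 0,"dy": 0,"dz": -12,"turn": 0},
    {"dx": 0,"dy": 0,"dz": -10,"turn": 0},
    {"dx": 0,"dy": 0,"dz": -6,"turn": 0},
    {"dx": 0,"dy": 0,"dz": -4,"turn": 0},
    {"dx": 0,"dy": 0,"dz": 0,"turn": 0},
    {"dx": 0,"dy": 0,"dz": 0,"turn": 0},
  ],
)

```text
time: 3.15
tcp_pos: [0.545, -0.0497, 0.1461]
tcp_rot: [[1.0, 0.002, 0.001], [0.002, -1.0, -0.0], [0.001, 0.0, -1.0]]
ft_force: [-0.1, 0.4, -0.1]
width: 0.0868
grip_force: 0.0
```

>>> arm_command(
  series=[
    {"dx": 0,"dy": 2,"dz": -1.5,"turn": 0},
    {"dx": 0,"dy": 0,"dz": 0,"turn": 0},
    {"dx": 0,"dy": 0,"dz": 0,"turn": 0},
    {"dx": 0,"dy": 0,"dz": 0,"turn": 0},
    {"dx": 0,"dy": 0,"dz": 0,"turn": 0},
    {"dx": 0,"dy": 0,"dz": 0,"turn": 0},
    {"dx": 0,"dy": 0,"dz": 0,"turn": 0},
    {"dx": 0,"dy": 0,"dz": 0,"turn": 0},
    {"dx": 0,"dy": 0,"dz": 0,"turn": 0},
    {"dx": 0,"dy": 0,"dz": 0,"turn": 0},
  ],
  gripper=-1,
  newtons=15,
)

```text
time: 3.98
tcp_pos: [0.5447, -0.0477, 0.144]
tcp_rot: [[1.0, 0.002, -0.0], [0.002, -1.0, 0.0], [-0.0, -0.0, -1.0]]
ft_force: [-0.3, -0.3, -0.6]
width: 0.0295
grip_force: 15.0
```

>>> arm_command(
  series=[
    {"dx": 0,"dy": 0,"dz": 8,"turn": 0},
    {"dx": 0,"dy": 0,"dz": 16,"turn": 0},
    {"dx": 0,"dy": 0,"dz": 16,"turn": 0},
    {"dx": 2.5,"dy": 15,"dz": 0,"turn": 0},
    {"dx": 4,"dy": 27,"dz": 0,"turn": 0},
    {"dx": 4,"dy": 27,"dz": 0,"turn": 0},
    {"dx": 4,"dy": 27,"dz": 0,"turn": 0},
    {"dx": 4,"dy": 27,"dz": 0,"turn": 0},
    {"dx": 4,"dy": 27,"dz": 0,"turn": 0},
    {"dx": 4,"dy": 27,"dz": 0,"turn": 0},
    {"dx": 4,"dy": 27,"dz": 0,"turn": 0},
    {"dx": 4,"dy": 27,"dz": 0,"turn": 0},
  ],
)

```text
time: 4.98
tcp_pos: [0.5792, 0.1844, 0.1844]
tcp_rot: [[1.0, 0.001, -0.0], [0.001, -1.0, -0.0], [-0.0, 0.0, -1.0]]
ft_force: [1.1, 0.1, -1.1]
width: 0.0295
grip_force: 15.0
```

>>> arm_command(
  series=[
    {"dx": 4,"dy": 27,"dz": 0,"turn": 0},
    {"dx": 4,"dy": 27,"dz": 0,"turn": 0},
    {"dx": 4,"dy": 27,"dz": 0,"turn": 0},
    {"dx": 4,"dy": 27,"dz": 0,"turn": 0},
    {"dx": 4,"dy": 18,"dz": 0,"turn": 0},
    {"dx": 0,"dy": 0,"dz": -20,"turn": 0},
    {"dx": 0,"dy": 0,"dz": -20,"turn": 0},
    {"dx": 0,"dy": 0,"dz": -20,"turn": 0},
    {"dx": 0,"dy": 0,"dz": -20,"turn": 0},
    {"dx": 0,"dy": 0,"dz": -20,"turn": 0},
    {"dx": 0,"dy": 0,"dz": 0,"turn": 0},
    {"dx": 0,"dy": 0,"dz": 0,"turn": 0},
  ],
)

```text
time: 5.98
tcp_pos: [0.5987, 0.3087, 0.0835]
tcp_rot: [[1.0, 0.002, -0.002], [0.002, -1.0, -0.001], [-0.002, 0.001, -1.0]]
ft_force: [0.1, 1.2, -0.8]
width: 0.0297
grip_force: 15.0
```

Run:
```python
from h import *
o=manip.get_obs(); t=np.array(o["tcp_pos"]); print(t,o["joint_pos"],o["width"])
S=cam("side"); print(proj(S,[t,t+[0,.015,0],t-[0,.015,0],[.599,.309,.012]]))
save(S,"s3.png",(90,190,210,280),6)
```

```text
[0.59867251 0.3086807  0.08348297] [  -6.3488583    31.67474582  -34.05857413   87.55506688   18.65422878
   66.65695878 -133.83115746] 0.02973965272736001
[[143.93312292 233.44789488]
 [138.91265096 236.35435235]
 [148.90635815 230.57040201]
 [148.79077557 250.67641161]]
```

View pics/s3.png

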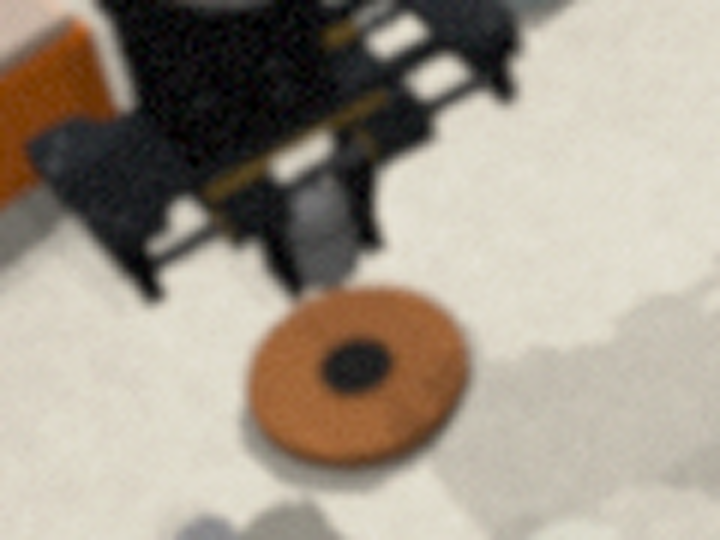

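The weight hangs upright in the fingers at crop (324,240), and the inlay at (357,366) lies within about 2 mm of where I expected it. Lowering.

>>> arm_command(
  series=[
    {"dx": 0,"dy": 0,"dz": -18,"turn": 0},
    {"dx": 0,"dy": 0,"dz": -18,"turn": 0},
    {"dx": 0,"dy": 0,"dz": -12,"turn": 0},
    {"dx": 0,"dy": 0,"dz": -8,"turn": 0},
    {"dx": 0,"dy": 0,"dz": -5,"turn": 0},
    {"dx": 0,"dy": 0,"dz": -3,"turn": 0},
    {"dx": 0,"dy": 0,"dz": -1,"turn": 0},
    {"dx": 0,"dy": 0,"dz": 0,"turn": 0},
    {"dx": 0,"dy": 0,"dz": 0,"turn": 0},
  ],
)

```text
time: 6.78
tcp_pos: [0.5996, 0.3096, 0.0198]
tcp_rot: [[1.0, 0.002, 0.001], [0.002, -1.0, 0.001], [0.001, -0.001, -1.0]]
ft_force: [-0.1, 1.0, -1.7]
width: 0.0295
grip_force: 15.0
```

>>> arm_command(
  series=[
    {"dx": 0,"dy": 0,"dz": -1.5,"turn": 0},
    {"dx": 0,"dy": 0,"dz": -1,"turn": 0},
    {"dx": 0,"dy": 0,"dz": -1,"turn": 0},
    {"dx": 0,"dy": 0,"dz": 0,"turn": 0},
    {"dx": 0,"dy": 0,"dz": 0,"turn": 0},
  ],
)

```text
time: 7.2
tcp_pos: [0.5994, 0.3093, 0.0161]
tcp_rot: [[1.0, 0.002, 0.001], [0.002, -1.0, 0.0], [0.001, -0.0, -1.0]]
ft_force: [-2.4, -1.3, 4.7]
width: 0.0295
grip_force: 15.0
```

Contact. Releasing and going up.

>>> arm_command(
  series=[
    {"dx": 0,"dy": 0,"dz": 0,"turn": 0},
    {"dx": 0,"dy": 0,"dz": 0,"turn": 0},
    {"dx": 0,"dy": 0,"dz": 0,"turn": 0},
    {"dx": 0,"dy": 0,"dz": 0,"turn": 0},
    {"dx": 0,"dy": 0,"dz": 0,"turn": 0},
    {"dx": 0,"dy": 0,"dz": 0,"turn": 0},
    {"dx": 0,"dy": 0,"dz": 10,"turn": 0},
    {"dx": 0,"dy": 0,"dz": 20,"turn": 0},
    {"dx": 0,"dy": 0,"dz": 25,"turn": 0},
    {"dx": 0,"dy": 0,"dz": 25,"turn": 0},
    {"dx": 0,"dy": 0,"dz": 25,"turn": 0},
    {"dx": 0,"dy": 0,"dz": 25,"turn": 0},
  ],
  gripper=1,
)

```text
time: 8.2
tcp_pos: [0.5991, 0.3094, 0.1477]
tcp_rot: [[1.0, 0.002, 0.001], [0.002, -1.0, 0.0], [0.001, -0.0, -1.0]]
ft_force: [0.2, 0.5, 0.1]
width: 0.0865
grip_force: 0.0
```

>>> arm_command(
  series=[
    {"dx": 0,"dy": 0,"dz": 20,"turn": 0},
    {"dx": -4,"dy": -27,"dz": 0,"turn": 0},
    {"dx": -4,"dy": -27,"dz": 0,"turn": 0},
    {"dx": -4,"dy": -27,"dz": 0,"turn": 0},
    {"dx": -4,"dy": -27,"dz": 0,"turn": 0},
    {"dx": -4,"dy": -27,"dz": 0,"turn": 0},
    {"dx": -4,"dy": -27,"dz": 0,"turn": 0},
    {"dx": -4,"dy": -27,"dz": 0,"turn": 0},
    {"dx": 0,"dy": 0,"dz": 0,"turn": 0},
  ],
)

```text
time: 8.95
tcp_pos: [0.5714, 0.1136, 0.1662]
tcp_rot: [[1.0, -0.005, 0.0], [-0.005, -1.0, -0.003], [0.0, 0.003, -1.0]]
ft_force: [1.0, -0.7, 0.1]
width: 0.0867
grip_force: 0.0
```

Run:
```python
from h import *
print(manip.get_obs()["tcp_pos"])
S=cam("side");T=cam("top");a=cv2.resize(T["pixels"][130:200,150:220],None,fx=5.5,fy=5.5);b=cv2.resize(S["pixels"][210:280,110:180],None,fx=5.5,fy=5.5)
c=cv2.resize(T["pixels"][145:215,270:340],None,fx=5.5,fy=5.5)
cv2.imwrite("pics/s4.png",np.hstack([a,b])[:,:,::-1])
```

```text
[0.57142591 0.11360953 0.16618074]
```

View pics/s4.png

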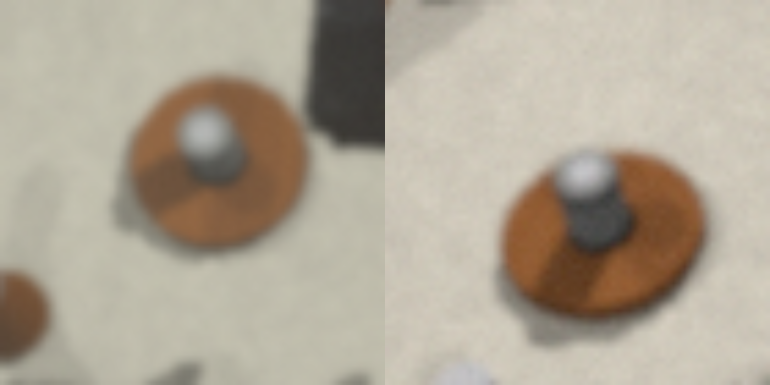

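The small weight stands upright, centred and covering its inlay (left crop 217,157; disc centre 219,161). On to the medium weight.

>>> arm_command(
  series=[
    {"dx": -4.5,"dy": -27,"dz": 0,"turn": 0},
    {"dx": -4.5,"dy": -27,"dz": 0,"turn": 0},
    {"dx": -4.5,"dy": -27,"dz": 0,"turn": 0},
    {"dx": -4.5,"dy": -27,"dz": 0,"turn": 0},
    {"dx": -4.5,"dy": -27,"dz": 0,"turn": 0},
    {"dx": -4,"dy": -26,"dz": 0,"turn": 0.003},
    {"dx": 0,"dy": 0,"dz": -15,"turn": 0},
    {"dx": 0,"dy": 0,"dz": -20,"turn": 0},
    {"dx": 0,"dy": 0,"dz": -14,"turn": 0},
    {"dx": 0,"dy": 0,"dz": -8,"turn": 0},
    {"dx": 0,"dy": 0,"dz": 0,"turn": 0},
    {"dx": 0,"dy": 0,"dz": 0,"turn": 0},
  ],
)

```text
time: 10.05
tcp_pos: [0.545, -0.0397, 0.1089]
tcp_rot: [[1.0, 0.006, -0.0], [0.006, -1.0, 0.001], [-0.0, -0.001, -1.0]]
ft_force: [0.4, 0.5, 1.0]
width: 0.0872
grip_force: 0.0
```

>>> arm_command(
  series=[
    {"dx": 0,"dy": -5,"dz": 0,"turn": 0},
    {"dx": 0,"dy": -3,"dz": -2,"turn": 0},
    {"dx": 0,"dy": 0,"dz": -2.5,"turn": 0},
    {"dx": 0,"dy": 0,"dz": 0,"turn": 0},
  ],
)

```text
time: 10.38
tcp_pos: [0.5447, -0.0492, 0.104]
tcp_rot: [[1.0, 0.004, 0.0], [0.004, -1.0, -0.0], [0.0, 0.0, -1.0]]
ft_force: [-0.1, 0.0, -0.3]
width: 0.0868
grip_force: 0.0
```

>>> arm_command(
  series=[
    {"dx": 0,"dy": 0,"dz": 0,"turn": 0},
    {"dx": 0,"dy": 0,"dz": 0,"turn": 0},
    {"dx": 0,"dy": 0,"dz": 0,"turn": 0},
    {"dx": 0,"dy": 0,"dz": 0,"turn": 0},
    {"dx": 0,"dy": 0,"dz": 0,"turn": 0},
    {"dx": 0,"dy": 0,"dz": 0,"turn": 0},
    {"dx": 0,"dy": 0,"dz": 0,"turn": 0},
    {"dx": 0,"dy": 0,"dz": 0,"turn": 0},
  ],
  gripper=-1,
  newtons=25,
)

```text
time: 11.05
tcp_pos: [0.5447, -0.0486, 0.104]
tcp_rot: [[1.0, 0.005, 0.0], [0.005, -1.0, 0.0], [0.0, -0.0, -1.0]]
ft_force: [0.4, 0.7, 0.4]
width: 0.0435
grip_force: 25.0
```

>>> arm_command(
  series=[
    {"dx": 0,"dy": 0,"dz": 6,"turn": 0},
    {"dx": 0,"dy": 0,"dz": 14,"turn": 0},
    {"dx": 0,"dy": 0,"dz": 20,"turn": 0},
    {"dx": -5,"dy": -11,"dz": 10,"turn": 0},
    {"dx": -11,"dy": -23,"dz": 0,"turn": 0},
    {"dx": -11,"dy": -23,"dz": 0,"turn": 0},
    {"dx": -11,"dy": -23,"dz": 0,"turn": 0},
    {"dx": -11,"dy": -23,"dz": 0,"turn": 0},
    {"dx": -11,"dy": -23,"dz": 0,"turn": 0},
    {"dx": -11,"dy": -23,"dz": 0,"turn": 0},
    {"dx": -11,"dy": -23,"dz": 0,"turn": 0},
    {"dx": -11,"dy": -23,"dz": 0,"turn": 0},
  ],
)

```text
time: 12.05
tcp_pos: [0.4506, -0.2446, 0.154]
tcp_rot: [[1.0, 0.005, -0.001], [0.005, -1.0, 0.0], [-0.001, -0.0, -1.0]]
ft_force: [0.0, -0.2, -4.5]
width: 0.0434
grip_force: 25.0
```

>>> arm_command(
  series=[
    {"dx": -11,"dy": -23,"dz": 0,"turn": 0},
    {"dx": -7,"dy": -18,"dz": 0,"turn": 0},
    {"dx": 0,"dy": -1,"dz": -15,"turn": 0},
    {"dx": 0,"dy": 0,"dz": -20,"turn": 0},
    {"dx": 0,"dy": 0,"dz": -20,"turn": 0},
    {"dx": 0,"dy": 0,"dz": -20,"turn": 0},
    {"dx": 0,"dy": 0,"dz": 0,"turn": 0},
    {"dx": 0,"dy": 0,"dz": 0,"turn": 0},
  ],
)

```text
time: 12.72
tcp_pos: [0.4328, -0.2851, 0.0784]
tcp_rot: [[1.0, 0.005, -0.002], [0.005, -1.0, 0.002], [-0.002, -0.002, -1.0]]
ft_force: [0.7, 0.0, -5.1]
width: 0.0433
grip_force: 25.0
```

Run:
```python
from h import *
t=np.array(manip.get_obs()["tcp_pos"]); S=cam("side"); print(t,proj(S,[t,[.4335,-.286,.012]]))
save(S,"s5.png",(295,125,395,205),7)
```

```text
[ 0.43278621 -0.28511517  0.07844063] [[346.58069556 166.97843625]
 [344.01622587 182.86636146]]
```

View pics/s5.png

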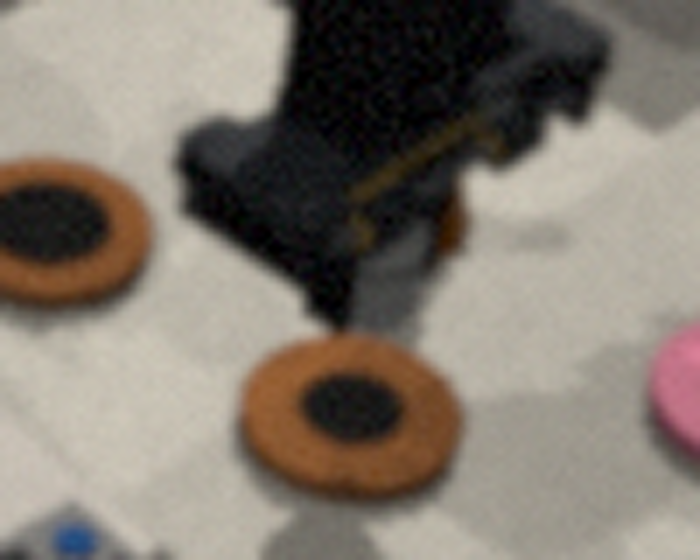

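The medium weight is upright above its stand, and the inlay at crop (352,408) agrees with the expected spot to about 2 mm. Lowering.

>>> arm_command(
  series=[
    {"dx": 0.5,"dy": -1.5,"dz": -15,"turn": 0},
    {"dx": 0,"dy": 0,"dz": -18,"turn": 0},
    {"dx": 0,"dy": 0,"dz": -12,"turn": 0},
    {"dx": 0,"dy": 0,"dz": -7,"turn": 0},
    {"dx": 0,"dy": 0,"dz": -5,"turn": 0},
    {"dx": 0,"dy": 0,"dz": -2,"turn": 0},
    {"dx": 0,"dy": 0,"dz": -1,"turn": 0},
    {"dx": 0,"dy": 0,"dz": 0,"turn": 0},
    {"dx": 0,"dy": 0,"dz": 0,"turn": 0},
  ],
)

```text
time: 13.52
tcp_pos: [0.4346, -0.2875, 0.0197]
tcp_rot: [[1.0, 0.005, 0.001], [0.005, -1.0, -0.0], [0.001, 0.0, -1.0]]
ft_force: [0.0, 1.0, -4.5]
width: 0.0436
grip_force: 25.0
```

>>> arm_command(
  series=[
    {"dx": 0,"dy": 0,"dz": -1.5,"turn": 0},
    {"dx": 0,"dy": 0,"dz": -1.5,"turn": 0},
    {"dx": 0,"dy": 0,"dz": -0.8,"turn": 0},
    {"dx": 0,"dy": 0,"dz": 0,"turn": 0},
    {"dx": 0,"dy": 0,"dz": 0,"turn": 0},
  ],
)

```text
time: 13.93
tcp_pos: [0.4345, -0.2874, 0.016]
tcp_rot: [[1.0, 0.005, 0.0], [0.005, -1.0, -0.0], [0.0, 0.0, -1.0]]
ft_force: [-2.1, 2.8, 5.2]
width: 0.0436
grip_force: 25.0
```

>>> arm_command(
  series=[
    {"dx": 0,"dy": 0,"dz": 0,"turn": 0},
    {"dx": 0,"dy": 0,"dz": 0,"turn": 0},
    {"dx": 0,"dy": 0,"dz": 0,"turn": 0},
    {"dx": 0,"dy": 0,"dz": 0,"turn": 0},
    {"dx": 0,"dy": 0,"dz": 0,"turn": 0},
    {"dx": 0,"dy": 0,"dz": 0,"turn": 0},
    {"dx": 0,"dy": 0,"dz": 10,"turn": 0},
    {"dx": 0,"dy": 0,"dz": 25,"turn": 0},
    {"dx": 0,"dy": 0,"dz": 25,"turn": 0},
    {"dx": 0,"dy": 0,"dz": 25,"turn": 0},
    {"dx": 0,"dy": 0,"dz": 25,"turn": 0},
    {"dx": 0,"dy": 0,"dz": 20,"turn": 0},
  ],
  gripper=1,
)

```text
time: 14.93
tcp_pos: [0.4346, -0.2873, 0.1481]
tcp_rot: [[1.0, 0.005, 0.002], [0.005, -1.0, -0.001], [0.002, 0.001, -1.0]]
ft_force: [0.1, -1.1, 0.9]
width: 0.087
grip_force: 0.0
```

>>> arm_command(
  series=[
    {"dx": 11,"dy": 24,"dz": 0,"turn": 0},
    {"dx": 11,"dy": 24,"dz": 0,"turn": 0},
    {"dx": 11,"dy": 24,"dz": 0,"turn": 0},
    {"dx": 11,"dy": 24,"dz": 0,"turn": 0},
    {"dx": 11,"dy": 24,"dz": 0,"turn": 0},
    {"dx": 11,"dy": 24,"dz": 0,"turn": 0},
    {"dx": 11,"dy": 24,"dz": 0,"turn": 0},
    {"dx": 11,"dy": 24,"dz": 0,"turn": 0},
    {"dx": 11,"dy": 24,"dz": 0,"turn": 0},
    {"dx": 11,"dy": 23,"dz": 0,"turn": 0},
    {"dx": 0,"dy": 0,"dz": 0,"turn": 0},
    {"dx": 0,"dy": 0,"dz": 0,"turn": 0},
  ],
)

```text
time: 15.93
tcp_pos: [0.5446, -0.0466, 0.1459]
tcp_rot: [[1.0, 0.008, 0.0], [0.008, -1.0, 0.0], [0.0, -0.0, -1.0]]
ft_force: [0.9, -0.3, 0.2]
width: 0.0868
grip_force: 0.0
```

Run:
```python
from h import *
t=np.array(manip.get_obs()["tcp_pos"]); print(t)
S=cam("side");T=cam("top");a=cv2.resize(T["pixels"][185:255,345:415],None,fx=5.5,fy=5.5);b=cv2.resize(S["pixels"][140:210,310:380],None,fx=5.5,fy=5.5)
cv2.imwrite("pics/s6.png",np.hstack([a,b])[:,:,::-1])
```

```text
[ 0.54457413 -0.04659307  0.14589144]
```

View pics/s6.png

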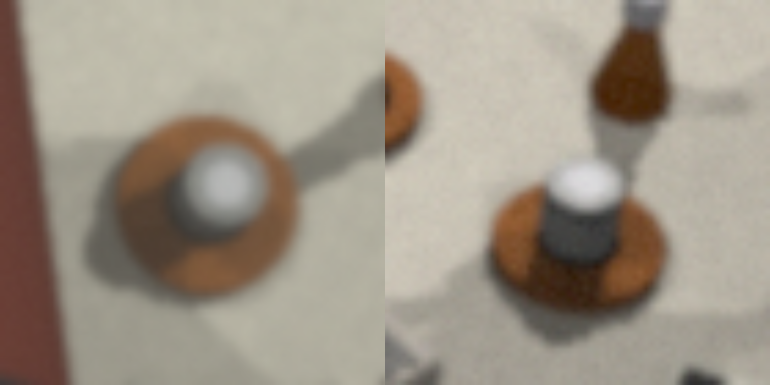

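The medium weight stands upright on its stand and the flask is untouched. Now the large weight.

>>> arm_command(
  series=[
    {"dx": 0,"dy": -1,"dz": -15,"turn": 0},
    {"dx": 0,"dy": 0,"dz": -18,"turn": 0},
    {"dx": 0,"dy": 0,"dz": -18,"turn": 0},
    {"dx": 0,"dy": 0,"dz": -14,"turn": 0},
    {"dx": 0,"dy": 0,"dz": -9,"turn": -0.003},
    {"dx": 0,"dy": 0,"dz": -5,"turn": 0},
    {"dx": 0,"dy": 0,"dz": -1,"turn": 0},
    {"dx": 0,"dy": 0,"dz": 0,"turn": 0},
    {"dx": 0,"dy": 0,"dz": 0,"turn": 0},
  ],
)

```text
time: 16.78
tcp_pos: [0.5448, -0.0495, 0.0661]
tcp_rot: [[1.0, 0.001, 0.001], [0.001, -1.0, -0.0], [0.001, 0.0, -1.0]]
ft_force: [0.5, 0.6, 0.6]
width: 0.087
grip_force: 0.0
```

>>> arm_command(
  series=[
    {"dx": 0,"dy": 1,"dz": -1.5,"turn": 0},
    {"dx": 0,"dy": 0,"dz": 0,"turn": 0},
    {"dx": 0,"dy": 0,"dz": 0,"turn": 0},
    {"dx": 0,"dy": 0,"dz": 0,"turn": 0},
    {"dx": 0,"dy": 0,"dz": 0,"turn": 0},
    {"dx": 0,"dy": 0,"dz": 0,"turn": 0},
    {"dx": 0,"dy": 0,"dz": 0,"turn": 0},
    {"dx": 0,"dy": 0,"dz": 0,"turn": 0},
  ],
  gripper=-1,
  newtons=40,
)

```text
time: 17.45
tcp_pos: [0.5442, -0.0489, 0.0639]
tcp_rot: [[1.0, 0.001, 0.0], [0.001, -1.0, -0.001], [0.0, 0.001, -1.0]]
ft_force: [-0.6, -2.7, 1.4]
width: 0.057
grip_force: 40.0
```

>>> arm_command(
  series=[
    {"dx": 0,"dy": 0,"dz": 6,"turn": 0},
    {"dx": 0,"dy": 0,"dz": 14,"turn": 0},
    {"dx": 0,"dy": 0,"dz": 20,"turn": 0},
    {"dx": 3,"dy": -11,"dz": 10,"turn": 0},
    {"dx": 7,"dy": -23,"dz": 0,"turn": 0},
    {"dx": 7,"dy": -23,"dz": 0,"turn": 0},
    {"dx": 7,"dy": -23,"dz": 0,"turn": 0},
    {"dx": 7,"dy": -23,"dz": 0,"turn": 0},
    {"dx": 7,"dy": -23,"dz": 0,"turn": 0},
    {"dx": 7,"dy": -23,"dz": 0,"turn": 0},
    {"dx": 7,"dy": -23,"dz": 0,"turn": 0},
    {"dx": 7,"dy": -23,"dz": 0,"turn": 0},
  ],
)

```text
time: 18.45
tcp_pos: [0.6026, -0.2441, 0.1126]
tcp_rot: [[1.0, 0.002, -0.002], [0.002, -1.0, 0.001], [-0.002, -0.001, -1.0]]
ft_force: [0.5, 0.2, -8.0]
width: 0.0569
grip_force: 40.0
```

>>> arm_command(
  series=[
    {"dx": 7,"dy": -20,"dz": 0,"turn": 0},
    {"dx": 1,"dy": -7,"dz": -10,"turn": 0},
    {"dx": 0,"dy": 0,"dz": -15,"turn": 0},
    {"dx": 0,"dy": 0,"dz": -10,"turn": 0},
    {"dx": 0,"dy": 0,"dz": 0,"turn": 0},
    {"dx": 0,"dy": 0,"dz": 0,"turn": 0},
  ],
)

```text
time: 18.95
tcp_pos: [0.6104, -0.269, 0.0776]
tcp_rot: [[1.0, 0.003, -0.002], [0.003, -1.0, 0.002], [-0.002, -0.002, -1.0]]
ft_force: [-0.4, 0.7, -8.4]
width: 0.057
grip_force: 40.0
```

Run:
```python
from h import *
t=np.array(manip.get_obs()["tcp_pos"]); S=cam("side");T=cam("top"); print(t,proj(S,[t,[.6115,-.2715,.012]]))
print("inlay B S",toplane(S,[(301.7,156.4)],.012)[0],"C",toplane(S,[(344.9,182.9)],.012)[0],"A",toplane(S,[(149.1,250.6)],.012)[0])
print("med top T",toplane(T,[(385.3,218.2)],.052)[0])
print("smallS",toplane(S,[(110+201.5/5.5-.5,210+173.5/5.5-.5)],.052)[0],"smallT",toplane(T,[(150+206.5/5.5-.5,130+132.5/5.5-.5)],.052)[0])
a=cv2.resize(S["pixels"][105:195,255:345],None,fx=4.4,fy=4.4);b=cv2.resize(T["pixels"][125:215,265:355],None,fx=4.4,fy=4.4)
cv2.imwrite("pics/s7.png",np.hstack([a,b])[:,:,::-1])
```

```text
[ 0.61040756 -0.26897419  0.07755375] [[301.50197983 141.20564307]
 [300.77822065 156.56574729]]
inlay B S [ 0.61013075 -0.27436807  0.012     ] C [ 0.43159375 -0.28797238  0.012     ] A [0.59867646 0.30822534 0.012     ]
med top T [ 0.43671216 -0.2866071   0.052     ]
smallS [0.59928559 0.30848043 0.052     ] smallT [0.60263778 0.30714772 0.052     ]
```

View pics/s7.png

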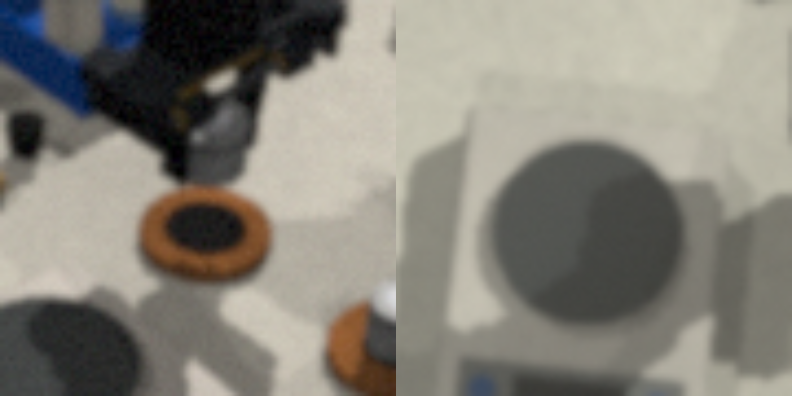

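The large weight hangs upright over its stand, whose inlay is at left crop (206,228). The pan is now empty, with its middle at right crop (589,232). Lowering.

>>> arm_command(
  series=[
    {"dx": 0.5,"dy": -1,"dz": -15,"turn": 0},
    {"dx": 0.5,"dy": -1,"dz": -18,"turn": 0},
    {"dx": 0,"dy": 0,"dz": -12,"turn": 0},
    {"dx": 0,"dy": 0,"dz": -7,"turn": 0},
    {"dx": 0,"dy": 0,"dz": -4,"turn": 0},
    {"dx": 0,"dy": 0,"dz": -2,"turn": 0},
    {"dx": 0,"dy": 0,"dz": 0,"turn": 0},
    {"dx": 0,"dy": 0,"dz": 0,"turn": 0},
    {"dx": 0,"dy": 0,"dz": 0,"turn": 0},
  ],
)

```text
time: 19.8
tcp_pos: [0.6128, -0.2724, 0.0217]
tcp_rot: [[1.0, 0.002, 0.001], [0.002, -1.0, -0.0], [0.001, 0.0, -1.0]]
ft_force: [-0.4, -0.2, -7.9]
width: 0.0574
grip_force: 40.0
```

>>> arm_command(
  series=[
    {"dx": 0,"dy": 0,"dz": -2,"turn": 0},
    {"dx": 0,"dy": 0,"dz": -1.5,"turn": 0},
    {"dx": 0,"dy": 0,"dz": -1.5,"turn": 0},
    {"dx": 0,"dy": 0,"dz": -1,"turn": 0},
    {"dx": 0,"dy": 0,"dz": 0,"turn": 0},
    {"dx": 0,"dy": 0,"dz": 0,"turn": 0},
  ],
)

```text
time: 20.3
tcp_pos: [0.6123, -0.2723, 0.0159]
tcp_rot: [[1.0, 0.002, 0.0], [0.002, -1.0, -0.0], [0.0, 0.0, -1.0]]
ft_force: [-5.9, 1.8, 2.6]
width: 0.0573
grip_force: 40.0
```

>>> arm_command(
  series=[
    {"dx": 0,"dy": 0,"dz": 0,"turn": 0},
    {"dx": 0,"dy": 0,"dz": 0,"turn": 0},
    {"dx": 0,"dy": 0,"dz": 0,"turn": 0},
    {"dx": 0,"dy": 0,"dz": 0,"turn": 0},
    {"dx": 0,"dy": 0,"dz": 0,"turn": 0},
    {"dx": 0,"dy": 0,"dz": 0,"turn": 0},
    {"dx": 0,"dy": 0,"dz": 10,"turn": 0},
    {"dx": 0,"dy": 0,"dz": 25,"turn": 0},
    {"dx": 0,"dy": 0,"dz": 25,"turn": 0},
    {"dx": 0,"dy": 0,"dz": 25,"turn": 0},
    {"dx": 0,"dy": 0,"dz": 25,"turn": 0},
    {"dx": 0,"dy": 0,"dz": 30,"turn": 0},
  ],
  gripper=1,
)

```text
time: 21.3
tcp_pos: [0.6117, -0.2719, 0.156]
tcp_rot: [[1.0, 0.002, -0.001], [0.002, -1.0, 0.0], [-0.001, -0.0, -1.0]]
ft_force: [0.7, -0.6, 0.7]
width: 0.0872
grip_force: 0.0
```

>>> arm_command(
  series=[
    {"dx": -9,"dy": 27,"dz": 10,"turn": 0.08},
    {"dx": -9,"dy": 27,"dz": 0,"turn": 0.1},
    {"dx": -9,"dy": 27,"dz": 0,"turn": 0.1},
    {"dx": -9,"dy": 27,"dz": 0,"turn": 0.1},
    {"dx": -9,"dy": 27,"dz": 0,"turn": 0.1},
    {"dx": -9,"dy": 27,"dz": 0,"turn": 0.1},
    {"dx": -9,"dy": 27,"dz": 0,"turn": 0.1},
    {"dx": -9,"dy": 27,"dz": 0,"turn": 0.1},
    {"dx": -9,"dy": 27,"dz": 0,"turn": 0.1},
    {"dx": -9,"dy": 27,"dz": 0,"turn": 0.1},
    {"dx": -9,"dy": 27,"dz": 0,"turn": 0.1},
    {"dx": -9,"dy": 27,"dz": 0,"turn": 0.1},
  ],
)

```text
time: 22.3
tcp_pos: [0.5037, 0.0531, 0.1656]
tcp_rot: [[0.375, 0.927, 0.001], [0.927, -0.375, -0.001], [-0.0, 0.001, -1.0]]
ft_force: [0.8, 0.6, 0.2]
width: 0.087
grip_force: 0.0
```

>>> arm_command(
  series=[
    {"dx": -9,"dy": 27,"dz": 0,"turn": 0.1},
    {"dx": -9,"dy": 27,"dz": 0,"turn": 0.1},
    {"dx": -9,"dy": 27,"dz": 0,"turn": 0.1},
    {"dx": -9,"dy": 27,"dz": 0,"turn": 0.1},
    {"dx": -9,"dy": 27,"dz": 0,"turn": 0.1},
    {"dx": -9,"dy": 27,"dz": 0,"turn": 0.1},
    {"dx": -9,"dy": 27,"dz": 0,"turn": 0.1},
    {"dx": -9,"dy": 27,"dz": 0,"turn": 0.06},
    {"dx": -9,"dy": 27,"dz": 0,"turn": 0},
    {"dx": 0,"dy": 0,"dz": 0,"turn": 0},
    {"dx": 0,"dy": 0,"dz": 0,"turn": 0},
  ],
)

```text
time: 23.22
tcp_pos: [0.4223, 0.2965, 0.1654]
tcp_rot: [[-0.366, 0.931, 0.0], [0.931, 0.366, 0.001], [0.0, 0.001, -1.0]]
ft_force: [0.6, 0.5, -1.1]
width: 0.0869
grip_force: 0.0
```

Run:
```python
from h import *
o=manip.get_obs(); print(o["tcp_pos"],np.array(o["tcp_rot"])[:,1],o["joint_pos"])
T=cam("top");S=cam("side")
def blob(c,m,uv,r,z,n):
    w=np.zeros_like(m); cv2.circle(w,uv,r,1,-1); k=max(cv2.findContours(m*w,0,1)[0],key=cv2.contourArea)
    P=toplane(c,cv2.convexHull(k).reshape(-1,2),z)[:,:2]*1000; e=cv2.fitEllipse(P.astype(np.float32)); print(n,np.round([*e[0],*e[1]],1))
for c,n,uv in((T,"T",(308,177)),(S,"S",(265,188))):
    g=cv2.GaussianBlur(cv2.cvtColor(c["pixels"],cv2.COLOR_RGB2GRAY),(3,3),0); blob(c,(g<112).astype(np.uint8),uv,(39 if n=="T" else 26),.06,"pan "+n)
print("pan T manual",toplane(T,[(308.5,177.3)],.06)[0],"pot S",toplane(S,[(185.4,284.1)],.056)[0])
a=cv2.resize(S["pixels"][130:230,210:310],None,fx=4,fy=4);b=cv2.resize(T["pixels"][125:225,260:360],None,fx=4,fy=4)
d=cv2.resize(S["pixels"][120:185,260:360],None,fx=4,fy=3)
cv2.imwrite("pics/s8.png",np.vstack([np.hstack([a,b]),np.hstack([d,cv2.resize(T["pixels"][130:195,330:430],None,fx=4,fy=3)])])[:,:,::-1])
```

```text
[0.42228982 0.29652277 0.16543963] [9.30675259e-01 3.65845875e-01 5.98408539e-04] [ 11.70979249  12.69337585 -57.33655743 104.54155989  11.43415962
  68.87678274 -27.68114912]
pan T [542.8 -55.8 125.1 129. ]
pan S [537.9 -53.4 122.1 132.4]
pan T manual [ 0.54528603 -0.05827254  0.06      ] pot S [0.41562009 0.30887366 0.056     ]
```

View pics/s8.png

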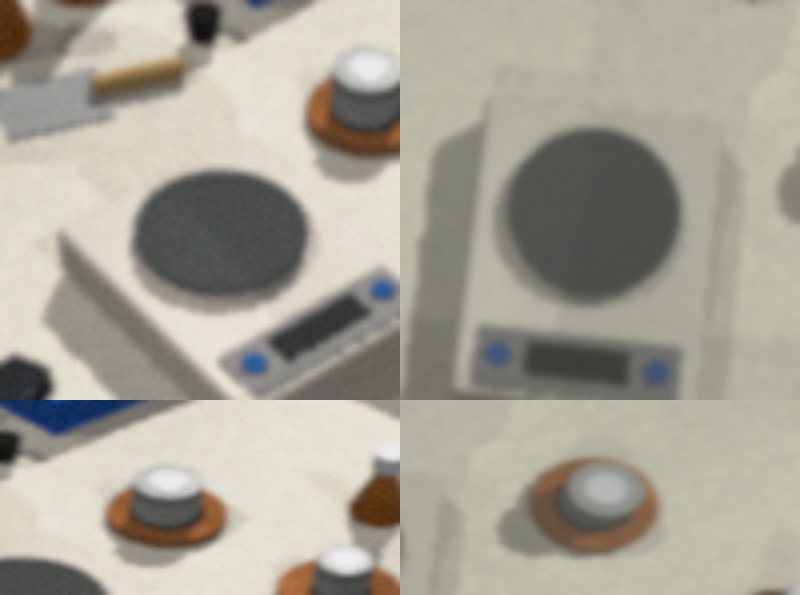

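The large weight stands centred on its stand and the empty pan is clear in both views. Now the pot.

>>> arm_command(
  series=[
    {"dx": -4.5,"dy": 11,"dz": 0,"turn": 0},
    {"dx": 0,"dy": 0,"dz": -20,"turn": 0},
    {"dx": 0,"dy": 0,"dz": -20,"turn": 0},
    {"dx": 0,"dy": 0,"dz": -20,"turn": 0},
    {"dx": 0,"dy": 0,"dz": -20,"turn": 0},
    {"dx": 0,"dy": 0,"dz": -16,"turn": 0},
    {"dx": 0,"dy": 0,"dz": -16,"turn": 0},
    {"dx": 0,"dy": 0,"dz": -16,"turn": 0},
    {"dx": 0,"dy": 0,"dz": -12,"turn": 0},
    {"dx": 0,"dy": 0,"dz": -8,"turn": 0},
    {"dx": 0,"dy": 0,"dz": -3,"turn": 0},
    {"dx": 0,"dy": 0,"dz": 0,"turn": 0},
  ],
)

```text
time: 24.32
tcp_pos: [0.4188, 0.3053, 0.0135]
tcp_rot: [[-0.362, 0.932, -0.001], [0.932, 0.362, -0.0], [-0.0, -0.001, -1.0]]
ft_force: [0.6, -0.3, 0.2]
width: 0.0872
grip_force: 0.0
```

>>> arm_command(
  series=[
    {"dx": 0,"dy": 0,"dz": -1,"turn": 0},
    {"dx": 0,"dy": 0,"dz": 0,"turn": 0},
    {"dx": 0,"dy": 0,"dz": 0,"turn": 0},
    {"dx": 0,"dy": 0,"dz": 0,"turn": 0},
    {"dx": 0,"dy": 0,"dz": 0,"turn": 0},
    {"dx": 0,"dy": 0,"dz": 0,"turn": 0},
    {"dx": 0,"dy": 0,"dz": 0,"turn": 0},
    {"dx": 0,"dy": 0,"dz": 0,"turn": 0},
    {"dx": 0,"dy": 0,"dz": 0,"turn": 0},
  ],
  gripper=-1,
  newtons=12,
)

```text
time: 25.07
tcp_pos: [0.4188, 0.3058, 0.0129]
tcp_rot: [[-0.363, 0.932, 0.0], [0.932, 0.363, 0.0], [-0.0, 0.0, -1.0]]
ft_force: [0.7, -0.1, 2.8]
width: 0.0497
grip_force: 12.0
```

>>> arm_command(
  series=[
    {"dx": 0,"dy": 0,"dz": 6,"turn": 0},
    {"dx": 0,"dy": 0,"dz": 14,"turn": 0},
    {"dx": 0,"dy": 0,"dz": 20,"turn": 0},
    {"dx": 0,"dy": 0,"dz": 25,"turn": 0},
    {"dx": 0,"dy": 0,"dz": 25,"turn": 0},
    {"dx": 4,"dy": -13,"dz": 25,"turn": 0},
    {"dx": 9,"dy": -26,"dz": 0,"turn": 0},
    {"dx": 9,"dy": -26,"dz": 0,"turn": 0},
    {"dx": 9,"dy": -26,"dz": 0,"turn": 0},
    {"dx": 9,"dy": -26,"dz": 0,"turn": 0},
    {"dx": 9,"dy": -26,"dz": 0,"turn": 0},
    {"dx": 9,"dy": -26,"dz": 0,"turn": 0},
  ],
)

```text
time: 26.07
tcp_pos: [0.4769, 0.1358, 0.129]
tcp_rot: [[-0.363, 0.932, 0.001], [0.932, 0.363, -0.0], [-0.0, 0.001, -1.0]]
ft_force: [0.6, 0.8, -0.7]
width: 0.0491
grip_force: 12.0
```

>>> arm_command(
  series=[
    {"dx": 9,"dy": -26,"dz": 0,"turn": 0},
    {"dx": 9,"dy": -26,"dz": 0,"turn": 0},
    {"dx": 9,"dy": -26,"dz": 0,"turn": 0},
    {"dx": 9,"dy": -26,"dz": 0,"turn": 0},
    {"dx": 9,"dy": -26,"dz": 0,"turn": 0},
    {"dx": 9,"dy": -26,"dz": 0,"turn": 0},
    {"dx": 9,"dy": -26,"dz": 0,"turn": 0},
    {"dx": 2,"dy": -12,"dz": 0,"turn": 0},
    {"dx": 0,"dy": 0,"dz": 0,"turn": 0},
    {"dx": 0,"dy": 0,"dz": 0,"turn": 0},
  ],
)

```text
time: 26.9
tcp_pos: [0.5416, -0.0569, 0.1283]
tcp_rot: [[-0.362, 0.932, 0.0], [0.932, 0.362, 0.001], [0.001, 0.0, -1.0]]
ft_force: [0.5, 0.9, -1.2]
width: 0.0494
grip_force: 12.0
```

Run:
```python
from h import *
o=manip.get_obs();t=np.array(o["tcp_pos"]);print(t,o["width"])
S=cam("side");T=cam("top");print("pan",toplane(S,[(264.9,187.6)],.06)[0],toplane(T,[(308.25,178.)],.06)[0]); print(proj(S,[t-[0,0,.013]]))
save(S,"s9.png",(200,120,330,220),6)
```

```text
[ 0.54157731 -0.05692787  0.12832847] 0.049377013857264423
pan [ 0.54026125 -0.05486507  0.06      ] [ 0.54312445 -0.05763109  0.06      ]
[[265.093409 172.887869]]
```

View pics/s9.png

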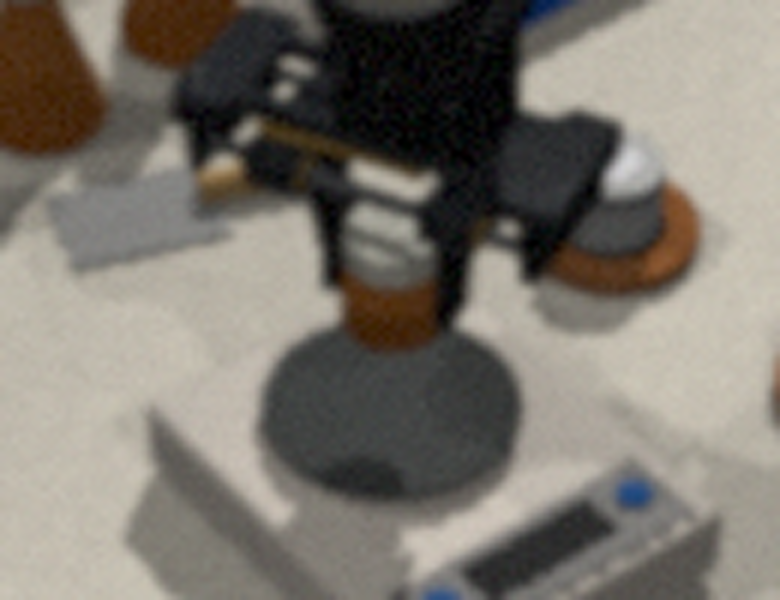

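The pot is gripped upright with its axis at crop x≈391, directly over the pan's middle at (390,410). Lowering to TCP z 0.073.

>>> arm_command(
  series=[
    {"dx": 0,"dy": 0,"dz": -15,"turn": 0},
    {"dx": 0,"dy": 0,"dz": -15,"turn": 0},
    {"dx": 0,"dy": 0,"dz": -10,"turn": 0},
    {"dx": 0,"dy": 0,"dz": -6,"turn": 0},
    {"dx": 0,"dy": 0,"dz": -4,"turn": 0},
    {"dx": 0,"dy": 0,"dz": -2,"turn": 0},
    {"dx": 0,"dy": 0,"dz": 0,"turn": 0},
    {"dx": 0,"dy": 0,"dz": 0,"turn": 0},
  ],
)

```text
time: 27.67
tcp_pos: [0.542, -0.0571, 0.0762]
tcp_rot: [[-0.363, 0.932, 0.001], [0.932, 0.363, -0.0], [-0.0, 0.001, -1.0]]
ft_force: [-0.1, -0.4, -0.4]
width: 0.0491
grip_force: 12.0
```

>>> arm_command(
  series=[
    {"dx": 0,"dy": 0,"dz": -1.5,"turn": 0},
    {"dx": 0,"dy": 0,"dz": -1,"turn": 0},
    {"dx": 0,"dy": 0,"dz": -1,"turn": 0},
    {"dx": 0,"dy": 0,"dz": 0,"turn": 0},
    {"dx": 0,"dy": 0,"dz": 0,"turn": 0},
  ],
)

```text
time: 28.08
tcp_pos: [0.5419, -0.0573, 0.0729]
tcp_rot: [[-0.362, 0.932, 0.0], [0.932, 0.362, -0.0], [-0.001, 0.0, -1.0]]
ft_force: [-1.4, 0.4, 4.1]
width: 0.049
grip_force: 12.0
```

>>> arm_command(
  series=[
    {"dx": 0,"dy": 0,"dz": 0,"turn": 0},
    {"dx": 0,"dy": 0,"dz": 0,"turn": 0},
    {"dx": 0,"dy": 0,"dz": 0,"turn": 0},
    {"dx": 0,"dy": 0,"dz": 0,"turn": 0},
    {"dx": 0,"dy": 0,"dz": 0,"turn": 0},
    {"dx": 0,"dy": 0,"dz": 0,"turn": 0},
    {"dx": 0,"dy": 0,"dz": 10,"turn": 0},
    {"dx": 0,"dy": 0,"dz": 20,"turn": 0},
    {"dx": 0,"dy": 0,"dz": 25,"turn": 0},
    {"dx": 0,"dy": 0,"dz": 25,"turn": 0},
    {"dx": 0,"dy": 0,"dz": 25,"turn": 0},
    {"dx": 0,"dy": 0,"dz": 25,"turn": 0},
  ],
  gripper=1,
)

```text
time: 29.08
tcp_pos: [0.5416, -0.0569, 0.2043]
tcp_rot: [[-0.363, 0.932, 0.001], [0.932, 0.363, -0.0], [-0.0, 0.001, -1.0]]
ft_force: [0.1, 0.3, -0.0]
width: 0.0867
grip_force: 0.0
```

>>> arm_command(
  series=[
    {"dx": 0,"dy": 25,"dz": 0,"turn": 0},
    {"dx": 0,"dy": 25,"dz": 0,"turn": 0},
    {"dx": 0,"dy": 25,"dz": 0,"turn": 0},
    {"dx": 0,"dy": 25,"dz": 0,"turn": 0},
    {"dx": 0,"dy": 25,"dz": 0,"turn": 0},
    {"dx": 0,"dy": 25,"dz": 0,"turn": 0},
    {"dx": 0,"dy": 0,"dz": 0,"turn": 0},
    {"dx": 0,"dy": 0,"dz": 0,"turn": 0},
    {"dx": 0,"dy": 0,"dz": 0,"turn": 0},
  ],
)

```text
time: 29.83
tcp_pos: [0.5418, 0.0922, 0.2026]
tcp_rot: [[-0.363, 0.932, 0.0], [0.932, 0.363, -0.0], [-0.001, 0.0, -1.0]]
ft_force: [0.6, -0.0, -0.1]
width: 0.0875
grip_force: 0.0
```

Run:
```python
from h import *
S=cam("side");T=cam("top")
f=lambda c,x,y:cv2.resize(c["pixels"][y:y+100,x:x+130],None,fx=3,fy=3)
cv2.imwrite("pics/end.png",np.vstack([np.hstack([f(S,200,130),f(T,250,125)]),np.hstack([f(S,270,120),f(T,340,140)])])[:,:,::-1])
```

```text
(no output)
```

View pics/end.png

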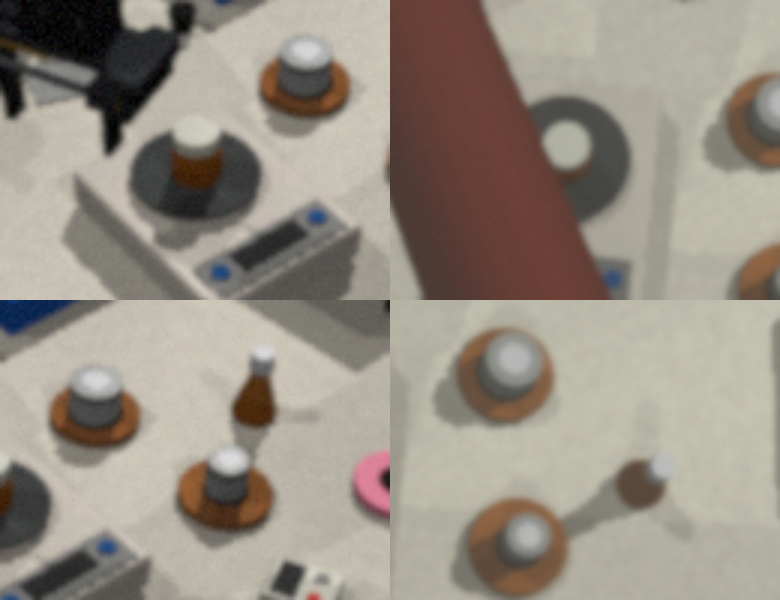

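The pot stands upright mid-pan (top-left 196,160). The large and medium weights stand on their stands (bottom-left 95,395 and 230,475), and the right flask is untouched. Handing in.

```bash
python3 -c "
from workcell import manip
print(manip.close_job())"
```

```text
the job is handed in; nothing more can be done
None
```

I placed all three weights on their matching stands and the pot in the middle of the pan, each upright and released in the camera views. I didn't touch either flask, and I handed the job in at about 30 s; the hand-in returned no verdict.

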